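# Set the loose channel selector of a desk radio by counting clicks

## Robot

A 6-joint arm with a two-finger parallel gripper is mounted at the origin on the work surface. World frame = base frame: x ahead of the robot, y to its left, z up, the work surface at z = 0. Lengths are in m, angles in rad, forces in N, time in s.
With the tool pointing down it reaches from about 0.4 to 0.925 m from the base axis. Payload 3.4 kg.
Tool frame: the origin (TCP) lies between the finger pads; the fingertips stand 19 mm ahead of it and the grasp point (between the pads) is the TCP (manip.tips_ahead is the distance from the TCP to the fingertips, in m); z points along the fingers, y is the line along which they close (so a half turn about z gives the same grasp; the last joint's range is limited). The gripper opens to 85 mm and grips with 20 to 120 N. Pads are 22 mm wide; open, the fingers measure 114 mm over their backs; the gripper's body (76 mm by 85 mm) begins 54 mm behind the grasp point. The pads swing forward as they close: fully open they stand 13 mm farther back than shut.
Start: joints at [-1.389, 0.307, 1.506, -0, 1.328, -0.073], TCP at [0.145, -0.556, 0.25] pointing down, gripper open.
Joint ranges: [-3.12, 3.12], [-1.05, 2.28], [0.14, 2.33], [-1.42, 4.57], [0.1, 2.73], [-2.68, 2.68]. Speed limits (rad/s): [2.57, 2.57, 3.14, 3.14, 3.14, 3.14].

## Interface

Orientations are given as a 3x3 rotation matrix whose columns are the frame's x, y, z axes.
In Python, from bench import manip, vision gives the robot as it stands.
- The arm moves only by the tool jog_arm, never from a script. Its argument "deltas" is a list of rows, each a list of 5 numbers: the shift along the tool's x, y, z in mm, then the turn about the tool's z in rad, then the opening, from 0 (shut) to 1 (fully open). A call has 1 to 10 rows; each row is the pose to reach, as a shift and turn from the pose commanded when the call began, along the tool's axes at that moment; what a row does not reach only later rows make up. A row lasts 1/10 s, in which the tool goes at most 50 mm and 8.59 degrees, less where a joint would pass 70% of its speed; a pose out of reach is approached as far as the arm can. A call with a gripper value outside its range is refused whole. The fingers move at their own pace and stop on an object; the grip force is fixed at half the most. Time passes only in rows, so rows that repeat a pose let the fingers close. It gives the time, the measured TCP pose, the force, the opening and the grip force at its end, in the units of the state.
- manip.get_obs(): the state, without advancing time (a new reading comes with each control period).
- vision.read_camera(name): name is "side" or "top" or "wrist"; returns (picture, depth): 480x640x3 uint8, blue, green, red; 480x640 float32, m along the optical axis (not along the pixel's ray), 0 where there is no reading.
- vision.get_calibration(name): a dict with "fx", "fy", "cx", "cy" (pixels), "world_from_camera" (4x4, takes a point from camera to world coordinates); the wrist camera has in their place "mount" (4x4, takes a point from camera to tool coordinates, whose origin is the TCP and whose axes are the flange's). Camera axes: x right, y down, z forward; pixel columns grow to the right and rows downward; lengths in m; the calibration is good to about 2 mm. A picture is of the moment at which its call begins: read the wrist's pose just before it. get_calibration takes no time and is no camera call.
- manip.job_done(): hands the job in; it is judged then, once.
The state is a dict: "clock": time; "joint_pos": joint angles; "joint_vel": joint speeds; "effort": joint torques, N m; "tool_pos": TCP position; "ee_rot": TCP orientation; "contact_force": force on the tool from outside, world axes, zero at the start; "moment": the same for the moment, N m; "grip_width": opening from 0.0 (shut) to 1.0 (fully open); "finger_force": force on a finger pad.
Only numpy, scipy, OpenCV 4.12 (cv2) and the standard library are available. Lean on these libraries where they do the work, as an engineer would, in place of code of your own. Each camera call takes 0.05 s, during which the arm holds its last target. There are 200 camera calls.

## Task

The channel selector (the long bar handle on top of the desk radio) is loose on its spindle, so its pointer cannot be trusted: turn it gently anticlockwise until you feel it come against its end stop, without forcing the stop, then turn it clockwise and feel for exactly four clicks of the spindle, and let go with the selector resting on the fourth. Leave the small round volume knob and everything else on the table alone.

Things in the scene. Friction and masses are not known exactly. Their poses are not given: they have to be found in the camera images.
- radio: Black desk radio, box 180 (its x) by 270 mm (its y), top 72 mm above the table, fixed. Origin at the centre of its underside; front faces its -x. On top, at its (-20, +60) mm, the channel selector; at (-40, -70) mm the small round volume knob; at (75, -115) mm an aerial 205 mm tall. Clockwise and anticlockwise are as seen from above.
- selector_grip (a point): Grip point of the channel selector, on its upright turning axis, 27 mm above the radio's top. Grey bar handle 50 mm long (point's x), 14 mm thick (its y), reaching 36.5 mm above the radio's top, over a disc 38 mm across and 5.5 mm high; white pointer line at its -x end. Pinch the 14 mm. It may need more than one grasp; let go, it stays.
- click_plate (a point): Point on the selector's axis on the radio's top. Below is the spindle, with 11 positions 24 degrees apart; at the start it is on one of the 2nd to 6th. Let go, it settles on the nearest. The handle turns freely (0.01 N m) through 10 to 55 degrees, different each time, before it carries the spindle; after each reversal all this free play comes first, and is no click.
- stop_pin (a joint): Pin of the sprung end stop at the spindle's 1st position, hidden in the radio. Against it the handle's torque climbs without dropping to 0.45 N m at once (within 3 degrees); above that the stop yields, 0.05 N m per degree. It is forced at 10 degrees of yield (about 0.9 N m). The pin moves 0.00000175 m per degree of yield, too little to read; 0 when untouched.
- slug (a joint): Tuning slug hidden in the radio, moved by the spindle: 0 m at the 1st position, 0.00001 m more per click clockwise; too little to read. A click is felt: torque rises in 6 degrees of turning to 0.17-0.3 N m, falls over 6 more, then drops to about nil as the spindle snaps to the next position; the handle catches up through 12 degrees before it rises again.
- volume_mark (a point): White mark at the rim of the small round volume knob on the radio (24 mm across, 19 mm high), 10 mm from its axis, on top. Not to be turned.
- phone: Bystander: mobile phone, 150 x 72 x 9 mm, lying by the radio; origin at the centre of its underside. Leave it alone.
- notebook: Bystander: spiral notebook, 212 x 150 x 13 mm, lying by the radio; origin at the centre of its underside. Leave it alone.
- pen: Bystander: pen, 140 mm long, 9 mm thick, lying in front of the radio; origin at the centre of its underside, length along its x. Leave it alone.
- mouse: Bystander: computer mouse, 110 x 62 x 34 mm; origin at the centre of its underside. Leave it alone.
- handset: Bystander: hand-held radio standing upright, 36 x 58 x 115 mm with a 100 mm aerial; origin at the centre of its underside. Leave it alone.
- bottle: Bystander: clear drinks bottle, 64 mm across, 210 mm tall; origin at the centre of its underside. Leave it alone.
- mug: Bystander: mug, 80 mm across, 95 mm tall, handle at its +y; origin at the centre of its underside. Leave it alone.
- tape: Bystander: roll of parcel tape lying flat, 100 mm across, 30 mm tall; origin at the centre of its underside. Leave it alone.

How it is judged:
On the way:
1. the selector's spindle brought back to its first position at the anticlockwise end stop (value of joint slug below 3e-06 m), for 0.2 s.
At the end, for the whole second after the job is handed in: The spindle rests on the fourth click clockwise from the end stop (within 0.3 of a click, i.e. the tuning slug between 0.037 and 0.043 mm) (value of joint slug between 3.7e-05 and 4.3e-05 m); the robot touches nothing.
It fails at once if the end stop forced: pushed back by more than 10 degrees (a torque of about 0.9 N m) (value of joint stop_pin above 1.75e-05 m).
It fails at once if the volume knob turned: its mark moved more than 5 mm (distance of volume_mark from where it was at the start of the episode above 0.005 m).
It fails at once if a bystander moved more than 30 mm (distance of any of phone, notebook, pen, mouse, handset, bottle, mug, tape from where it was at the start of the episode above 0.03 m).
It also fails if it takes over 72 s, if anything falls off the work surface, if the arm or the gripper's body presses on something with over 40 N, if the wrist force passes 120 N, or if a joint passes its speed limit or range.

## Working session

There is one attempt and no reset: what is moved stays moved. The work goes in short steps, Python scripts to look and compute and a tool call to move; the robot and the scene stay as the last step left them, time stands still between calls to the robot, and variables do not carry over. Pictures are saved under pics/ and viewed, at most 10 in all, crops included, and the job is handed in when it is done.

Besides the shell and the picture viewer there is one more tool, called after "Request:" as name(argument=value, ...), one argument or row to a line, values as JSON. jog_arm: Moves the arm, as the interface text tells. Its arguments: {"type":"object","properties":{"deltas":{"type":"array"}},"required":["deltas"]}

```bash
mkdir -p pics; python3 - <<'E'
from bench import manip, vision
import cv2
o=manip.get_obs(); print({k:o[k] for k in('clock','tool_pos','ee_rot','moment','grip_width')})
for n in("top","side"):
    p,d=vision.read_camera(n); cv2.imwrite(f'pics/{n}.png',p)
c=vision.get_calibration("top");print(c)
E
```

```text
{'clock': 0.0, 'tool_pos': array([ 0.14535792, -0.55561244,  0.24939925]), 'ee_rot': array([[ 9.67459862e-01,  2.53024301e-01, -3.45234633e-04],
       [ 2.53024466e-01, -9.67457664e-01,  2.07056266e-03],
       [ 1.89902779e-04, -2.09053907e-03, -9.99997797e-01]]), 'moment': array([-0.03611713,  0.00905097, -0.03055969]), 'grip_width': 0.9993436979318349}
{'fx': 483.01523168446596, 'fy': 483.01523168446596, 'cx': 314.1588616554211, 'cy': 239.07715302109477, 'world_from_camera': array([[ 0.02638   , -0.9971851 ,  0.07018531,  0.49806093],
       [-0.9994505 , -0.02771919, -0.01817555, -0.02109104],
       [ 0.02006987, -0.06966727, -0.99736837,  1.46618074],
       [ 0.        ,  0.        ,  0.        ,  1.        ]])}
```

View pics/top.png

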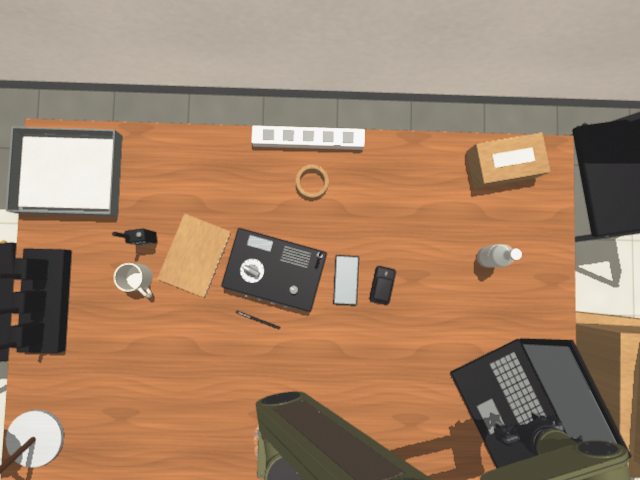

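The top view shows the radio at about (274,270), the selector near (251,270), the volume knob near (293,290) and the aerial near (320,262). I'll enlarge it.

```bash
cat > h.py <<'E'
import numpy as np
from bench import manip, vision
def px2w(c,u,v,z,T=None):
    T=c["world_from_camera"] if T is None else T
    r=T[:3,:3]@np.array([(u-c["cx"])/c["fx"],(v-c["cy"])/c["fy"],1]); o=T[:3,3]
    return o+r*(z-o[2])/r[2]
E
python3 - <<'E'
import cv2
from h import *
p=cv2.imread('pics/top.png')[215:325,210:340]
cv2.imwrite('pics/crop.png',cv2.resize(p,None,fx=5,fy=5,interpolation=cv2.INTER_CUBIC))
c=vision.get_calibration("top")
print(px2w(c,251,270,.1),px2w(c,293,289,.09))
E
```

```text
[0.50199937 0.12952582 0.1       ] [0.45147502 0.01003538 0.09      ]
```

View pics/crop.png

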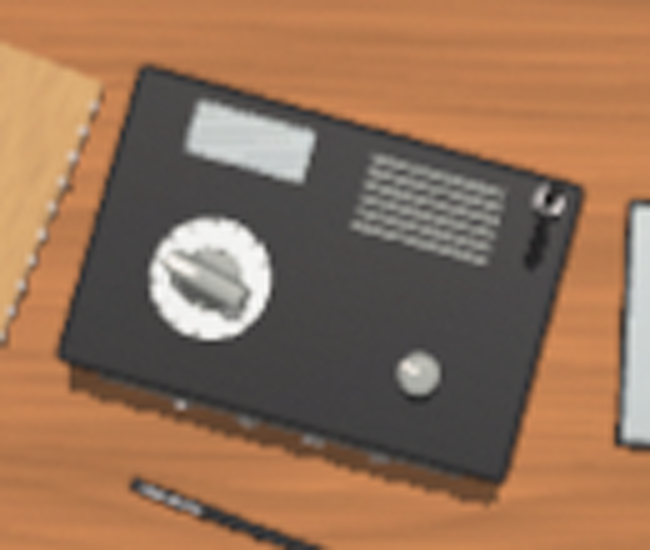

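The selector's bar runs from about (165,258) to (245,305) in the crop, centred at (208,279). Its pointer end is at the upper left, so its heading is about 60° in the world. Now I'll approach.

Request:
jog_arm(
  deltas=[
    [324,-232,-60,-0.785,1],
    [324,-232,-60,-0.785,1],
    [324,-232,-60,-0.785,1],
    [324,-232,-60,-0.785,1],
    [324,-232,-60,-0.785,1],
    [324,-232,-60,-0.785,1],
    [324,-232,-60,-0.785,1],
    [324,-232,-60,-0.785,1],
    [324,-232,-60,-0.785,1],
    [324,-232,-60,-0.785,1],
  ],
)

```text
clock: 1.1
tool_pos: [0.4008, -0.2487, 0.3102]
ee_rot: [[0.502, 0.865, -0.0], [0.865, -0.502, -0.0], [-0.0, -0.0, -1.0]]
contact_force: [-0.4, -0.6, -0.0]
grip_width: 0.999
finger_force: 0.0
```

Request:
jog_arm(
  deltas=[
    [379,-104,0,0,1],
    [379,-104,0,0,1],
    [379,-104,0,0,1],
    [379,-104,0,0,1],
    [379,-104,0,0,1],
    [379,-104,0,0,1],
    [379,-104,0,0,1],
    [379,-104,0,0,1],
    [379,-104,70,0,1],
    [379,-104,70,0,1],
  ],
)

```text
clock: 2.1
tool_pos: [0.5006, 0.1289, 0.2367]
ee_rot: [[0.505, 0.863, -0.005], [0.863, -0.505, -0.002], [-0.004, -0.004, -1.0]]
contact_force: [-1.0, -0.4, -0.5]
grip_width: 1.001
finger_force: 0.0
```

```bash
python3 - <<'E'
import cv2
from h import *
o=manip.get_obs(); np.save('o.npy',o,allow_pickle=True)
p,d=vision.read_camera("wrist"); cv2.imwrite('pics/w1.png',p); np.save('d.npy',d)
print(o['clock'],o['tool_pos'],o['ee_rot'],o['joint_pos'],o['moment'],vision.get_calibration("wrist"))
E
```

```text
2.1 [0.50063003 0.1288881  0.23669438] [[ 0.50494179  0.86313813 -0.00513342]
 [ 0.86314364 -0.50495543 -0.00175148]
 [-0.00410392 -0.00354649 -0.99998529]] [ 1.70840197e-01  2.40224117e-01  1.64102377e+00 -8.94562422e-04
  1.26570137e+00  7.00437922e-01] [ 0.01578583 -0.00493086  0.02712123] {'fx': 426.773688743285, 'fy': 426.773688743285, 'cx': 318.5326265812881, 'cy': 240.42830729598577, 'mount': array([[ 5.12505166e-04, -9.58323048e-01, -2.85686318e-01,
         7.32442766e-02],
       [ 9.99999829e-01,  5.72075844e-04, -1.25061602e-04,
         7.50597243e-04],
       [ 2.83283658e-04, -2.85686205e-01,  9.58323177e-01,
        -1.24524327e-01],
       [ 0.00000000e+00,  0.00000000e+00,  0.00000000e+00,
         1.00000000e+00]])}
```

View pics/w1.png

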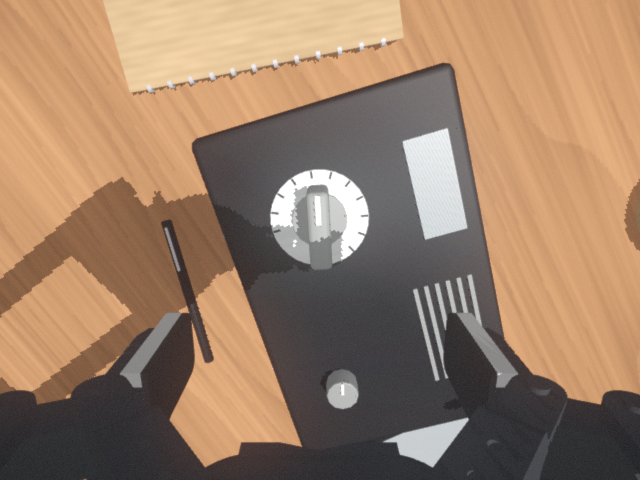

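The wrist view shows the selector's bar near vertical in the image, with its top face from about (318,187) to (320,247). The dial is centred at (319,217), and the volume knob is at (343,388), well clear.

```bash
python3 - <<'E'
from h import *
o=np.load('o.npy',allow_pickle=True).item(); c=vision.get_calibration("wrist")
W=np.eye(4);W[:3,:3]=o['ee_rot'];W[:3,3]=o['tool_pos'];T=W@c['mount']
f=lambda u,v,z:W[:3,:3].T@(px2w(c,u,v,z,T)-W[:3,3])*1e3
d=np.load('d.npy');print(d[187:260:8,320],d[150:290:10,290])
for a in((318,187,.1085),(320,247,.1085),(320,268,.1085),(319.5,217.5,.073),(342,388,.091)):print(a,f(*a),px2w(c,*a,T))
E
```

```text
[0.2722169  0.25445223 0.25618917 0.25641668 0.25752336 0.26054144
 0.26209012 0.26377472 0.26473477 0.266734  ] [0.2818992  0.28399464 0.28718567 0.28791764 0.28987214 0.29291576
 0.29394093 0.29634348 0.2990252  0.29982662 0.3024427  0.30471703
 0.30802676 0.3092623 ]
(318, 187, 0.1085) [ 31.13757566   0.3835055  128.06712065] [0.51602629 0.15534634 0.1085    ]
(320, 247, 0.1085) [ -6.35717387   1.63076668 128.21657498] [0.49816942 0.12235291 0.1085    ]
(320, 268, 0.1085) [-20.24951036   1.65170412 128.27351462] [0.49117238 0.11035116 0.1085    ]
(319.5, 217.5, 0.073) [  3.92287158   1.37541362 163.67581369] [0.50295781 0.13129291 0.073     ]
(342, 388, 0.091) [-121.04471153   18.0879178   146.12914211] [0.45437173 0.01501959 0.091     ]
```

Request:
jog_arm(
  deltas=[
    [4,1,40,-0.025,1],
    [4,1,80,-0.025,1],
    [4,1,80,-0.025,1],
    [4,1,80,-0.025,1],
    [4,1,80,-0.025,1],
  ],
)

```text
clock: 2.65
tool_pos: [0.5068, 0.132, 0.1624]
ee_rot: [[0.485, 0.875, 0.004], [0.875, -0.485, 0.0], [0.002, 0.003, -1.0]]
contact_force: [-0.3, -0.6, 0.4]
grip_width: 0.994
finger_force: 0.0
```

```bash
python3 - <<'E'
from h import *
o=manip.get_obs();R=o['ee_rot']
print(o['tool_pos'],R,R.T@(np.array([.5033,.1318,.103])-o['tool_pos'])*1e3)
E
```

```text
[0.50680582 0.13202874 0.16239972] [[ 4.84988865e-01  8.74513047e-01  3.56808113e-03]
 [ 8.74517756e-01 -4.84993295e-01  4.45754802e-04]
 [ 2.12031382e-03  2.90416419e-03 -9.99993535e-01]] [-2.02626888 -3.12745007 59.38672513]
```

Request:
jog_arm(
  deltas=[
    [-2,-3,40,0,1],
    [-2,-3,57,0,1],
    [-2,-3,57,0,1],
    [-2,-3,57,0,1],
    [-2,-3,57,0,1],
  ],
)

```text
clock: 3.15
tool_pos: [0.5033, 0.1326, 0.1054]
ee_rot: [[0.484, 0.875, 0.004], [0.875, -0.484, 0.001], [0.003, 0.003, -1.0]]
contact_force: [0.3, 0.2, -0.2]
grip_width: 1.003
finger_force: 0.0
```

Request:
jog_arm(
  deltas=[
    [0,0,0,0,0.4],
    [0,0,0,0,0.3],
    [0,0,0,0,0.3],
    [0,0,0,0,0.3],
    [0,0,0,0,0.3],
  ],
)

```text
clock: 3.65
tool_pos: [0.5022, 0.1321, 0.1036]
ee_rot: [[0.483, 0.875, 0.002], [0.875, -0.483, -0.001], [0.0, 0.002, -1.0]]
contact_force: [2.5, -1.8, 0.1]
grip_width: 0.304
finger_force: 1.3
```

```bash
python3 - <<'E'
import cv2
from h import *
o=manip.get_obs();R=o['ee_rot'];np.save('o.npy',o,allow_pickle=True)
p,d=vision.read_camera("wrist"); cv2.imwrite('pics/w2.png',p)
print(o['tool_pos'],R.T@(np.array([.5033,.1318,.103])-o['tool_pos'])*1e3,o['moment'],o['effort'])
E
```

```text
[0.50221731 0.13210432 0.10356911] [0.2568193  1.09387724 0.57112251] [-0.2611651  -0.30940555 -0.02139075] [ 1.45854704e+00 -4.42445898e+01 -1.69359648e+01  6.97693303e-01
  6.87289909e-01 -6.97372117e-03]
```

View pics/w2.png

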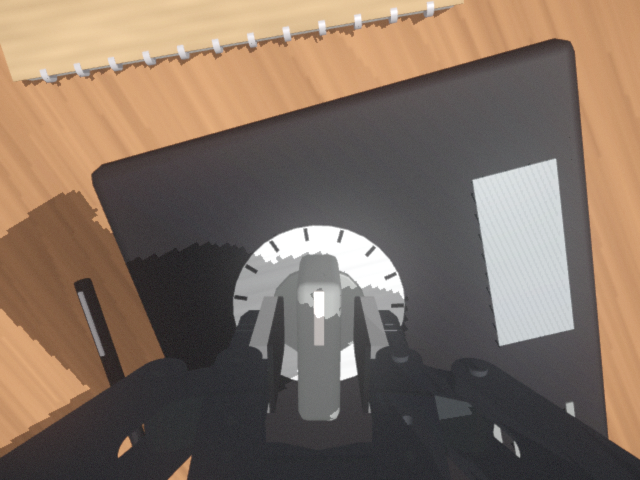

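Both fingers straddle the bar at (319,340) in the image, clear of the disc. I'll close and check the forces.

Request:
jog_arm(
  deltas=[
    [0,1,0,0,0.0],
    [0,1,0,0,0.0],
    [0,1,0,0,0.0],
    [0,1,0,0,0.0],
    [0,1,0,0,0.0],
  ],
)

```text
clock: 4.2
tool_pos: [0.505, 0.1311, 0.1044]
ee_rot: [[0.484, 0.875, 0.005], [0.875, -0.484, -0.001], [0.002, 0.005, -1.0]]
contact_force: [5.6, -5.5, 4.3]
grip_width: 0.149
finger_force: 58.9
```

```bash
cat > s.py <<'E'
from h import *
o=manip.get_obs();R=o['ee_rot']
yaw=np.degrees(np.arctan2(R[1,0],R[0,0]))%360
print('t',round(o['clock'],2),'yaw',round(yaw,2),'Mz',round(o['moment'][2],3),'M',o['moment'].round(2),'F_tool',(R.T@o['contact_force']).round(1),'pos',(o['tool_pos']*1e3).round(1),'j6',round(o['joint_pos'][5],3),'eff6',round(o['effort'][5],3),'g',round(o['grip_width'],3),round(o['finger_force'],1))
E
python3 s.py
```

```text
t 4.2 yaw 61.08 Mz 0.019 M [-0.5  -0.17  0.02] F_tool [-2.1  7.6 -4.2] pos [505.  131.1 104.4] j6 0.68 eff6 -0.013 g 0.149 58.9
```

Request:
jog_arm(
  deltas=[
    [0,2,0,0,0],
    [0,2,0,0,0],
    [0,2,0,0,0],
  ],
)

```text
clock: 4.5
tool_pos: [0.5053, 0.1308, 0.1043]
ee_rot: [[0.484, 0.875, 0.002], [0.875, -0.484, 0.0], [0.001, 0.002, -1.0]]
contact_force: [1.4, -2.5, 7.0]
grip_width: 0.152
finger_force: 59.9
```

```bash
python3 s.py
```

```text
t 4.5 yaw 61.04 Mz 0.029 M [0.03 0.28 0.03] F_tool [-1.5  2.5 -7. ] pos [505.3 130.8 104.3] j6 0.678 eff6 -0.029 g 0.152 59.9
```

Request:
jog_arm(
  deltas=[
    [0,0,0,-0.07,0],
    [0,0,0,-0.07,0],
    [0,0,0,-0.07,0],
  ],
)

```text
clock: 4.8
tool_pos: [0.5053, 0.1308, 0.1043]
ee_rot: [[0.422, 0.907, 0.002], [0.907, -0.422, 0.0], [0.001, 0.002, -1.0]]
contact_force: [2.0, -2.4, 6.6]
grip_width: 0.156
finger_force: 59.9
```

```bash
python3 s.py
```

```text
t 4.8 yaw 65.06 Mz 0.03 M [0.08 0.35 0.03] F_tool [-1.3  2.8 -6.6] pos [505.3 130.8 104.3] j6 0.608 eff6 -0.038 g 0.156 59.9
```

Request:
jog_arm(
  deltas=[
    [0,0,0,-0.07,0],
    [0,0,0,-0.07,0],
    [0,0,0,-0.07,0],
  ],
)

```text
clock: 5.1
tool_pos: [0.5053, 0.1309, 0.1044]
ee_rot: [[0.357, 0.934, 0.002], [0.934, -0.357, 0.0], [0.001, 0.002, -1.0]]
contact_force: [3.3, -2.1, 6.7]
grip_width: 0.152
finger_force: 60.1
```

```bash
python3 s.py
```

```text
t 5.1 yaw 69.07 Mz -0.013 M [ 0.11  0.37 -0.01] F_tool [-0.8  3.9 -6.6] pos [505.3 130.9 104.4] j6 0.538 eff6 -0.039 g 0.152 60.1
```

Request:
jog_arm(
  deltas=[
    [0,0,0,-0.07,0],
    [0,0,0,-0.07,0],
    [0,0,0,-0.07,0],
  ],
)

```text
clock: 5.4
tool_pos: [0.5052, 0.1309, 0.1043]
ee_rot: [[0.292, 0.957, 0.002], [0.957, -0.292, 0.001], [0.001, 0.002, -1.0]]
contact_force: [1.4, -3.5, 6.3]
grip_width: 0.151
finger_force: 60.2
```

```bash
python3 s.py
```

```text
t 5.4 yaw 73.04 Mz -0.212 M [ 0.11  0.38 -0.21] F_tool [-2.9  2.4 -6.3] pos [505.2 130.9 104.3] j6 0.468 eff6 -0.205 g 0.151 60.2
```

Request:
jog_arm(
  deltas=[
    [0,0,0,-0.07,0],
    [0,0,0,-0.07,0],
    [0,0,0,-0.07,0],
  ],
)

```text
clock: 5.7
tool_pos: [0.5052, 0.131, 0.1044]
ee_rot: [[0.224, 0.975, 0.002], [0.975, -0.224, 0.001], [0.001, 0.002, -1.0]]
contact_force: [2.3, -2.0, 7.0]
grip_width: 0.149
finger_force: 60.3
```

```bash
python3 s.py
```

```text
t 5.7 yaw 77.04 Mz -0.232 M [ 0.1   0.38 -0.23] F_tool [-1.5  2.7 -7. ] pos [505.2 131.  104.4] j6 0.398 eff6 -0.277 g 0.149 60.3
```

Request:
jog_arm(
  deltas=[
    [0,0,0,-0.07,0],
    [0,0,0,-0.07,0],
    [0,0,0,-0.07,0],
  ],
)

```text
clock: 6.0
tool_pos: [0.5051, 0.1309, 0.1044]
ee_rot: [[0.155, 0.988, 0.002], [0.988, -0.155, 0.001], [0.001, 0.002, -1.0]]
contact_force: [1.2, -1.6, 6.7]
grip_width: 0.154
finger_force: 60.4
```

```bash
python3 s.py
```

```text
t 6.0 yaw 81.09 Mz -0.064 M [ 0.16  0.48 -0.06] F_tool [-1.4  1.4 -6.7] pos [505.1 130.9 104.4] j6 0.328 eff6 -0.08 g 0.154 60.4
```

Request:
jog_arm(
  deltas=[
    [0,0,0,-0.07,0],
    [0,0,0,-0.07,0],
    [0,0,0,-0.07,0],
  ],
)

```text
clock: 6.3
tool_pos: [0.5051, 0.1309, 0.1044]
ee_rot: [[0.085, 0.996, 0.002], [0.996, -0.085, 0.001], [0.001, 0.002, -1.0]]
contact_force: [2.2, -2.1, 7.4]
grip_width: 0.149
finger_force: 60.4
```

```bash
python3 s.py
```

```text
t 6.3 yaw 85.1 Mz 0.002 M [0.15 0.47 0.  ] F_tool [-1.9  2.4 -7.4] pos [505.1 130.9 104.4] j6 0.258 eff6 -0.041 g 0.149 60.4
```

Request:
jog_arm(
  deltas=[
    [0,0,0,-0.07,0],
    [0,0,0,-0.14,0],
    [0,0,0,-0.14,0],
    [0,0,0,-0.14,0],
  ],
)

```text
clock: 6.7
tool_pos: [0.505, 0.131, 0.1044]
ee_rot: [[-0.054, 0.999, 0.002], [0.999, 0.054, 0.001], [0.001, 0.002, -1.0]]
contact_force: [1.6, -2.4, 7.7]
grip_width: 0.152
finger_force: 60.4
```

```bash
python3 s.py
```

```text
t 6.7 yaw 93.12 Mz -0.066 M [ 0.17  0.57 -0.07] F_tool [-2.5  1.4 -7.7] pos [505.  131.  104.4] j6 0.118 eff6 -0.042 g 0.152 60.4
```

Request:
jog_arm(
  deltas=[
    [0,0,0,-0.07,0],
    [0,0,0,-0.07,0],
    [0,0,0,-0.07,0],
  ],
)

```text
clock: 7.0
tool_pos: [0.505, 0.1307, 0.1044]
ee_rot: [[-0.124, 0.992, 0.002], [0.992, 0.124, 0.0], [-0.0, 0.002, -1.0]]
contact_force: [1.7, -3.3, 8.8]
grip_width: 0.149
finger_force: 60.1
```

```bash
python3 s.py
```

```text
t 7.0 yaw 97.12 Mz -0.159 M [-0.12  0.52 -0.16] F_tool [-3.5  1.3 -8.8] pos [505.  130.7 104.4] j6 0.048 eff6 -0.19 g 0.149 60.1
```

Request:
jog_arm(
  deltas=[
    [0,0,0,-0.07,0],
    [0,0,0,-0.14,0],
    [0,0,0,-0.21,0],
    [0,0,0,-0.21,0],
    [0,0,0,-0.21,0],
  ],
)

```text
clock: 7.5
tool_pos: [0.505, 0.1305, 0.1044]
ee_rot: [[-0.329, 0.944, 0.002], [0.944, 0.329, -0.0], [-0.001, 0.001, -1.0]]
contact_force: [1.6, -3.3, 7.2]
grip_width: 0.149
finger_force: 59.3
```

```bash
python3 s.py
```

```text
t 7.5 yaw 109.19 Mz 0.014 M [-0.26  0.53  0.01] F_tool [-3.7  0.4 -7.2] pos [505.  130.5 104.4] j6 -0.162 eff6 -0.027 g 0.149 59.3
```

Request:
jog_arm(
  deltas=[
    [0,0,0,-0.07,0],
    [0,0,0,-0.14,0],
    [0,0,0,-0.21,0],
    [0,0,0,-0.21,0],
    [0,0,0,-0.21,0],
  ],
)

```text
clock: 8.0
tool_pos: [0.505, 0.1304, 0.1043]
ee_rot: [[-0.518, 0.855, 0.002], [0.855, 0.518, -0.001], [-0.001, 0.001, -1.0]]
contact_force: [1.2, -3.7, 6.9]
grip_width: 0.149
finger_force: 58.7
```

```bash
python3 s.py
```

```text
t 8.0 yaw 121.2 Mz -0.167 M [-0.36  0.49 -0.17] F_tool [-3.8 -0.9 -6.9] pos [505.  130.4 104.3] j6 -0.372 eff6 -0.182 g 0.149 58.7
```

Request:
jog_arm(
  deltas=[
    [0,0,0,-0.07,0],
    [0,0,0,-0.14,0],
    [0,0,0,-0.21,0],
    [0,0,0,-0.21,0],
    [0,0,0,-0.21,0],
  ],
)

```text
clock: 8.5
tool_pos: [0.5052, 0.1301, 0.1043]
ee_rot: [[-0.686, 0.728, 0.002], [0.728, 0.686, -0.001], [-0.002, 0.001, -1.0]]
contact_force: [2.4, -4.0, 7.2]
grip_width: 0.15
finger_force: 58.8
```

```bash
python3 s.py
```

```text
t 8.5 yaw 133.28 Mz 0.034 M [-0.59  0.39  0.03] F_tool [-4.5 -1.  -7.1] pos [505.2 130.1 104.3] j6 -0.582 eff6 -0.012 g 0.15 58.8
```

Request:
jog_arm(
  deltas=[
    [0,0,0,-0.07,0],
    [0,0,0,-0.14,0],
    [0,0,0,-0.21,0],
    [0,0,0,-0.21,0],
    [0,0,0,-0.21,0],
  ],
)

```text
clock: 9.0
tool_pos: [0.5052, 0.1302, 0.1042]
ee_rot: [[-0.822, 0.57, 0.002], [0.57, 0.822, -0.001], [-0.002, 0.0, -1.0]]
contact_force: [3.1, -4.5, 6.1]
grip_width: 0.151
finger_force: 58.6
```

```bash
python3 s.py
```

```text
t 9.0 yaw 145.28 Mz -0.094 M [-0.59  0.29 -0.09] F_tool [-5.2 -2.  -6.1] pos [505.2 130.2 104.2] j6 -0.792 eff6 -0.179 g 0.151 58.6
```

Request:
jog_arm(
  deltas=[
    [0,0,0,-0.07,0],
    [0,0,0,-0.14,0],
    [0,0,0,-0.21,0],
    [0,0,0,-0.21,0],
    [0,0,0,-0.21,0],
  ],
)

```text
clock: 9.5
tool_pos: [0.5055, 0.1302, 0.1042]
ee_rot: [[-0.923, 0.385, 0.003], [0.385, 0.923, -0.001], [-0.003, 0.0, -1.0]]
contact_force: [2.9, -4.2, 5.6]
grip_width: 0.151
finger_force: 58.8
```

```bash
python3 s.py
```

```text
t 9.5 yaw 157.34 Mz -0.03 M [-0.62  0.19 -0.03] F_tool [-4.3 -2.8 -5.6] pos [505.5 130.2 104.2] j6 -1.002 eff6 -0.012 g 0.151 58.8
```

Request:
jog_arm(
  deltas=[
    [0,0,0,-0.07,0],
    [0,0,0,-0.14,0],
    [0,0,0,-0.21,0],
    [0,0,0,-0.21,0],
    [0,0,0,-0.21,0],
  ],
)

```text
clock: 10.0
tool_pos: [0.5056, 0.1306, 0.1042]
ee_rot: [[-0.983, 0.186, 0.003], [0.186, 0.983, 0.0], [-0.003, 0.001, -1.0]]
contact_force: [2.5, -3.5, 5.5]
grip_width: 0.151
finger_force: 59.0
```

```bash
python3 s.py
```

```text
t 10.0 yaw 169.27 Mz -0.388 M [-0.43  0.18 -0.39] F_tool [-3.1 -3.  -5.5] pos [505.6 130.6 104.2] j6 -1.211 eff6 -0.34 g 0.151 59.0
```

Request:
jog_arm(
  deltas=[
    [0,0,0,-0.04,0],
    [0,0,0,-0.04,0],
    [0,0,0,-0.04,0],
  ],
)

```text
clock: 10.3
tool_pos: [0.5056, 0.1307, 0.1042]
ee_rot: [[-0.989, 0.147, 0.003], [0.147, 0.989, 0.0], [-0.003, 0.001, -1.0]]
contact_force: [3.1, -2.3, 5.1]
grip_width: 0.144
finger_force: 59.3
```

```bash
python3 s.py
```

```text
t 10.3 yaw 171.54 Mz -0.667 M [-0.43  0.12 -0.67] F_tool [-3.4 -1.8 -5.1] pos [505.6 130.7 104.2] j6 -1.251 eff6 -0.556 g 0.144 59.3
```

End stop found at about 166° (started on the 5th position). Now clockwise, feeling for the end of the free play.

Request:
jog_arm(
  deltas=[
    [0,0,0,0.1,0],
    [0,0,0,0.2,0],
    [0,0,0,0.2,0],
    [0,0,0,0.2,0],
  ],
)

```text
clock: 10.7
tool_pos: [0.5055, 0.1302, 0.1042]
ee_rot: [[-0.941, 0.339, 0.003], [0.339, 0.941, -0.001], [-0.003, 0.0, -1.0]]
contact_force: [2.2, -4.2, 5.5]
grip_width: 0.153
finger_force: 59.1
```

```bash
python3 s.py
```

```text
t 10.7 yaw 160.2 Mz -0.021 M [-0.51  0.14 -0.02] F_tool [-3.5 -3.2 -5.5] pos [505.5 130.2 104.2] j6 -1.052 eff6 0.027 g 0.153 59.1
```

Request:
jog_arm(
  deltas=[
    [0,0,0,0.07,0],
    [0,0,0,0.07,0],
    [0,0,0,0.07,0],
  ],
)

```text
clock: 11.0
tool_pos: [0.5055, 0.1301, 0.1042]
ee_rot: [[-0.915, 0.404, 0.003], [0.404, 0.915, -0.001], [-0.003, 0.0, -1.0]]
contact_force: [2.9, -3.7, 5.9]
grip_width: 0.15
finger_force: 59.0
```

```bash
python3 s.py
```

```text
t 11.0 yaw 156.19 Mz -0.025 M [-0.67  0.18 -0.03] F_tool [-4.2 -2.3 -5.9] pos [505.5 130.1 104.2] j6 -0.982 eff6 0.02 g 0.15 59.0
```

Request:
jog_arm(
  deltas=[
    [0,0,0,0.07,0],
    [0,0,0,0.07,0],
    [0,0,0,0.07,0],
  ],
)

```text
clock: 11.3
tool_pos: [0.5055, 0.1301, 0.1042]
ee_rot: [[-0.884, 0.467, 0.003], [0.467, 0.884, -0.001], [-0.003, 0.0, -1.0]]
contact_force: [3.1, -4.8, 5.8]
grip_width: 0.147
finger_force: 59.1
```

```bash
python3 s.py
```

```text
t 11.3 yaw 152.18 Mz -0.064 M [-0.69  0.15 -0.06] F_tool [-5.  -2.8 -5.8] pos [505.5 130.1 104.2] j6 -0.912 eff6 0.022 g 0.147 59.1
```

Request:
jog_arm(
  deltas=[
    [0,0,0,0.07,0],
    [0,0,0,0.07,0],
    [0,0,0,0.07,0],
  ],
)

```text
clock: 11.6
tool_pos: [0.5054, 0.13, 0.1042]
ee_rot: [[-0.85, 0.527, 0.002], [0.527, 0.85, -0.002], [-0.003, -0.0, -1.0]]
contact_force: [2.9, -4.8, 4.7]
grip_width: 0.15
finger_force: 59.2
```

```bash
python3 s.py
```

```text
t 11.6 yaw 148.19 Mz 0.057 M [-0.85  0.16  0.06] F_tool [-4.9 -2.5 -4.7] pos [505.4 130.  104.2] j6 -0.842 eff6 0.065 g 0.15 59.2
```

Request:
jog_arm(
  deltas=[
    [0,0,0,0.07,0],
    [0,0,0,0.07,0],
    [0,0,0,0.07,0],
  ],
)

```text
clock: 11.9
tool_pos: [0.5054, 0.1298, 0.1042]
ee_rot: [[-0.811, 0.585, 0.002], [0.585, 0.811, -0.002], [-0.003, -0.0, -1.0]]
contact_force: [2.9, -4.3, 6.6]
grip_width: 0.152
finger_force: 59.4
```

```bash
python3 s.py
```

```text
t 11.9 yaw 144.2 Mz 0.14 M [-0.9   0.27  0.14] F_tool [-4.8 -1.8 -6.6] pos [505.4 129.8 104.2] j6 -0.772 eff6 0.152 g 0.152 59.4
```

Request:
jog_arm(
  deltas=[
    [0,0,0,0.07,0],
    [0,0,0,0.07,0],
    [0,0,0,0.07,0],
  ],
)

```text
clock: 12.2
tool_pos: [0.5053, 0.1297, 0.1042]
ee_rot: [[-0.768, 0.64, 0.002], [0.64, 0.768, -0.002], [-0.003, -0.0, -1.0]]
contact_force: [2.7, -4.7, 6.1]
grip_width: 0.145
finger_force: 59.5
```

```bash
python3 s.py
```

```text
t 12.2 yaw 140.21 Mz 0.248 M [-0.99  0.29  0.25] F_tool [-5.1 -1.9 -6.1] pos [505.3 129.7 104.2] j6 -0.702 eff6 0.24 g 0.145 59.5
```

Request:
jog_arm(
  deltas=[
    [0,0,0,0.07,0],
    [0,0,0,0.07,0],
    [0,0,0,0.07,0],
  ],
)

```text
clock: 12.5
tool_pos: [0.5052, 0.1297, 0.1042]
ee_rot: [[-0.722, 0.692, 0.002], [0.692, 0.722, -0.002], [-0.003, -0.0, -1.0]]
contact_force: [3.1, -5.0, 6.7]
grip_width: 0.155
finger_force: 59.7
```

```bash
python3 s.py
```

```text
t 12.5 yaw 136.2 Mz 0.193 M [-1.07  0.36  0.19] F_tool [-5.7 -1.5 -6.7] pos [505.2 129.7 104.2] j6 -0.633 eff6 0.268 g 0.155 59.7
```

Request:
jog_arm(
  deltas=[
    [0,0,0,0.07,0],
    [0,0,0,0.07,0],
    [0,0,0,0.07,0],
  ],
)

```text
clock: 12.8
tool_pos: [0.5053, 0.1297, 0.1042]
ee_rot: [[-0.671, 0.741, 0.002], [0.741, 0.671, -0.002], [-0.003, 0.0, -1.0]]
contact_force: [1.5, -5.7, 5.7]
grip_width: 0.151
finger_force: 59.5
```

```bash
python3 s.py
```

```text
t 12.8 yaw 132.15 Mz 0.02 M [-1.05  0.34  0.02] F_tool [-5.2 -2.7 -5.7] pos [505.3 129.7 104.2] j6 -0.562 eff6 0.032 g 0.151 59.5
```

Request:
jog_arm(
  deltas=[
    [0,0,0,0.07,0],
    [0,0,0,0.07,0],
    [0,0,0,0.07,0],
  ],
)

```text
clock: 13.1
tool_pos: [0.5052, 0.1297, 0.1042]
ee_rot: [[-0.618, 0.787, 0.002], [0.787, 0.618, -0.002], [-0.003, 0.0, -1.0]]
contact_force: [1.9, -4.6, 5.7]
grip_width: 0.15
finger_force: 59.6
```

```bash
python3 s.py
```

```text
t 13.1 yaw 128.14 Mz 0.036 M [-1.07  0.28  0.04] F_tool [-4.8 -1.3 -5.7] pos [505.2 129.7 104.2] j6 -0.492 eff6 0.035 g 0.15 59.6
```

Request:
jog_arm(
  deltas=[
    [0,0,0,0.07,0],
    [0,0,0,0.07,0],
    [0,0,0,0.07,0],
  ],
)

```text
clock: 13.4
tool_pos: [0.5051, 0.1296, 0.1042]
ee_rot: [[-0.561, 0.828, 0.002], [0.828, 0.561, -0.002], [-0.003, 0.0, -1.0]]
contact_force: [3.4, -5.3, 7.9]
grip_width: 0.15
finger_force: 59.8
```

```bash
python3 s.py
```

```text
t 13.4 yaw 124.14 Mz 0.131 M [-1.16  0.37  0.13] F_tool [-6.3 -0.2 -7.8] pos [505.1 129.6 104.2] j6 -0.422 eff6 0.091 g 0.15 59.8
```

Request:
jog_arm(
  deltas=[
    [0,0,0,0.07,0],
    [0,0,0,0.07,0],
    [0,0,0,0.07,0],
  ],
)

```text
clock: 13.7
tool_pos: [0.505, 0.1295, 0.1042]
ee_rot: [[-0.502, 0.865, 0.002], [0.865, 0.502, -0.002], [-0.003, 0.0, -1.0]]
contact_force: [1.3, -5.8, 8.7]
grip_width: 0.153
finger_force: 60.0
```

```bash
python3 s.py
```

```text
t 13.7 yaw 120.15 Mz 0.142 M [-1.2   0.49  0.14] F_tool [-5.7 -1.9 -8.7] pos [505.  129.5 104.2] j6 -0.352 eff6 0.179 g 0.153 60.0
```

Request:
jog_arm(
  deltas=[
    [0,0,0,0.07,0],
    [0,0,0,0.07,0],
    [0,0,0,0.07,0],
  ],
)

```text
clock: 14.0
tool_pos: [0.5049, 0.1295, 0.1042]
ee_rot: [[-0.441, 0.898, 0.001], [0.898, 0.441, -0.003], [-0.003, 0.0, -1.0]]
contact_force: [3.3, -6.1, 7.8]
grip_width: 0.15
finger_force: 60.3
```

```bash
python3 s.py
```

```text
t 14.0 yaw 116.16 Mz 0.252 M [-1.22  0.59  0.25] F_tool [-7.   0.2 -7.8] pos [504.9 129.5 104.2] j6 -0.283 eff6 0.26 g 0.15 60.3
```

Click 1 snapped between 136° and 132°, and the second is rising. I'll continue, sampling before and after each snap.

Request:
jog_arm(
  deltas=[
    [0,0,0,0.07,0],
    [0,0,0,0.14,0],
    [0,0,0,0.14,0],
    [0,0,0,0.14,0],
  ],
)

```text
clock: 14.4
tool_pos: [0.5049, 0.1295, 0.1042]
ee_rot: [[-0.311, 0.951, 0.001], [0.951, 0.311, -0.003], [-0.003, 0.001, -1.0]]
contact_force: [1.7, -5.1, 8.0]
grip_width: 0.149
finger_force: 60.1
```

```bash
python3 s.py
```

```text
t 14.4 yaw 108.1 Mz -0.007 M [-1.16  0.49 -0.01] F_tool [-5.4  0.  -8. ] pos [504.9 129.5 104.2] j6 -0.142 eff6 0.04 g 0.149 60.1
```

Request:
jog_arm(
  deltas=[
    [0,0,0,0.07,0],
    [0,0,0,0.14,0],
    [0,0,0,0.21,0],
    [0,0,0,0.28,0],
    [0,0,0,0.28,0],
    [0,0,0,0.28,0],
  ],
)

```text
clock: 15.0
tool_pos: [0.5045, 0.1294, 0.1042]
ee_rot: [[-0.036, 0.999, 0.001], [0.999, 0.036, -0.003], [-0.003, 0.0, -1.0]]
contact_force: [1.7, -6.1, 8.6]
grip_width: 0.151
finger_force: 61.3
```

```bash
python3 s.py
```

```text
t 15.0 yaw 92.09 Mz 0.281 M [-1.24  0.77  0.28] F_tool [-6.1  1.5 -8.6] pos [504.5 129.4 104.2] j6 0.137 eff6 0.266 g 0.151 61.3
```

Request:
jog_arm(
  deltas=[
    [0,0,0,0.07,0],
    [0,0,0,0.14,0],
    [0,0,0,0.14,0],
    [0,0,0,0.14,0],
  ],
)

```text
clock: 15.4
tool_pos: [0.5044, 0.1294, 0.1042]
ee_rot: [[0.104, 0.995, 0.0], [0.995, -0.104, -0.003], [-0.003, 0.001, -1.0]]
contact_force: [2.3, -5.6, 8.4]
grip_width: 0.149
finger_force: 60.5
```

```bash
python3 s.py
```

```text
t 15.4 yaw 84.03 Mz -0.009 M [-1.22  0.72 -0.01] F_tool [-5.3  2.9 -8.4] pos [504.4 129.4 104.2] j6 0.278 eff6 0.042 g 0.149 60.5
```

Request:
jog_arm(
  deltas=[
    [0,0,0,0.07,0],
    [0,0,0,0.14,0],
    [0,0,0,0.21,0],
    [0,0,0,0.28,0],
    [0,0,0,0.28,0],
    [0,0,0,0.28,0],
  ],
)

```text
clock: 16.0
tool_pos: [0.5044, 0.1298, 0.1042]
ee_rot: [[0.375, 0.927, 0.0], [0.927, -0.375, -0.002], [-0.002, 0.001, -1.0]]
contact_force: [1.4, -5.0, 7.2]
grip_width: 0.146
finger_force: 62.2
```

```bash
python3 s.py
```

```text
t 16.0 yaw 68.0 Mz 0.277 M [-0.82  0.76  0.28] F_tool [-4.1  3.1 -7.2] pos [504.4 129.8 104.2] j6 0.558 eff6 0.247 g 0.146 62.2
```

Three clicks done, with the fourth at its peak. I'll turn 8° more to snap it, check, then go 2° more.

Request:
jog_arm(
  deltas=[
    [0,0,0,0.07,0],
    [0,0,0,0.14,0],
    [0,0,0,0.14,0],
    [0,0,0,0.14,0],
  ],
)

```text
clock: 16.4
tool_pos: [0.5046, 0.13, 0.1041]
ee_rot: [[0.501, 0.865, 0.001], [0.865, -0.501, -0.001], [-0.001, 0.001, -1.0]]
contact_force: [0.8, -3.5, 7.0]
grip_width: 0.153
finger_force: 60.8
```

```bash
python3 s.py
```

```text
t 16.4 yaw 59.94 Mz -0.018 M [-0.67  0.64 -0.02] F_tool [-2.7  2.5 -7. ] pos [504.6 130.  104.1] j6 0.698 eff6 0.024 g 0.153 60.8
```

Request:
jog_arm(
  deltas=[
    [0,0,0,0.035,0],
    [0,0,0,0.035,0],
    [0,0,0,0.035,0],
  ],
)

```text
clock: 16.7
tool_pos: [0.5046, 0.13, 0.1041]
ee_rot: [[0.531, 0.847, 0.001], [0.847, -0.531, -0.001], [-0.001, 0.001, -1.0]]
contact_force: [1.5, -3.6, 7.4]
grip_width: 0.154
finger_force: 60.8
```

```bash
python3 s.py
```

```text
t 16.7 yaw 57.93 Mz 0.063 M [-0.71  0.59  0.06] F_tool [-2.3  3.2 -7.4] pos [504.6 130.  104.1] j6 0.733 eff6 0.013 g 0.154 60.8
```

The fourth click has snapped and the torque is nil. Releasing and lifting.

Request:
jog_arm(
  deltas=[
    [0,0,0,0,0.6],
    [0,0,0,0,0.6],
    [0,0,0,0,0.6],
    [0,0,0,0,0.6],
    [0,0,0,0,0.6],
  ],
)

```text
clock: 17.2
tool_pos: [0.5037, 0.131, 0.1031]
ee_rot: [[0.531, 0.847, -0.001], [0.847, -0.531, 0.0], [-0.0, -0.001, -1.0]]
contact_force: [-0.0, 0.6, 0.1]
grip_width: 0.6
finger_force: 0.0
```

Request:
jog_arm(
  deltas=[
    [0,0,-30,0,0.6],
    [0,0,-80,0,0.6],
    [0,0,-120,0,0.6],
    [0,0,-120,0,0.6],
    [0,0,-120,0,0.6],
    [0,0,-120,0,0.6],
  ],
)

```text
clock: 17.8
tool_pos: [0.5028, 0.1307, 0.222]
ee_rot: [[0.531, 0.847, -0.003], [0.847, -0.531, -0.0], [-0.002, -0.002, -1.0]]
contact_force: [0.4, -0.8, -0.6]
grip_width: 0.597
finger_force: 0.0
```

```bash
python3 - <<'E'
import cv2
from h import *
p,d=vision.read_camera("wrist"); cv2.imwrite('pics/w3.png',p)
E
python3 s.py
```

```text
t 17.85 yaw 57.92 Mz 0.015 M [-0.   -0.01  0.02] F_tool [-0.6 -0.1  0.5] pos [502.6 130.7 221.6] j6 0.733 eff6 -0.0 g 0.602 0.0
```

View pics/w3.png

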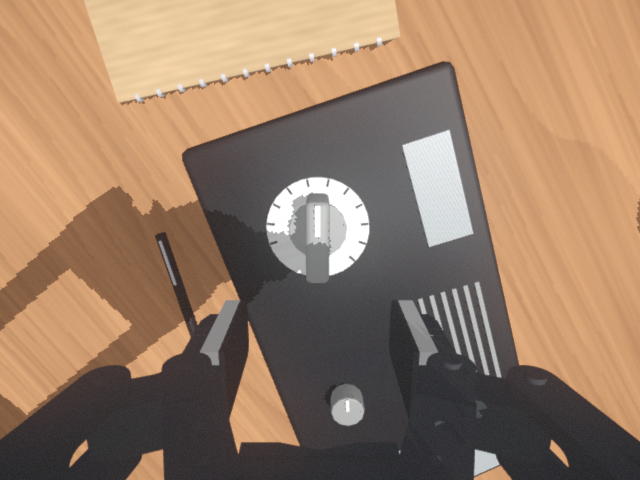

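The bar at (317,238) is released with the gripper clear, and the volume knob at (347,403) is undisturbed. Handing in.

```bash
python3 -c "
from bench import manip
print(manip.job_done())"
```

```text
the job is handed in; nothing more can be done
None
```

The job is handed in: I felt the end stop without forcing it (about 0.6–0.7 N m), turned the selector clockwise through four felt clicks and let go on the fourth with the arm clear; the hand-in returned no verdict.

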